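Mesh the sanding drum onto the splined spindle

ROBOT

A 6-joint arm with a two-finger parallel gripper is mounted at the origin on a cart in front of the work surface, level with it; the furniture and walls round the work are solid. World frame = base frame: x ahead of the robot, y to its left, z up, the work surface at z = 0. Lengths are in m, angles in degrees, forces in N, time in s.
With the tool pointing down it reaches from about 0.3 to 0.95 m from the base axis. Payload 3.1 kg.
Tool frame: the origin (TCP) lies midway between the tips of the shut fingers; the grasp point (between the pads) lies 19 mm behind it (bot.grip_depth is the distance from the TCP to the grasp point, in m); z points along the fingers, y is the direction in which the jaws open and shut (so a half turn about z gives the same grasp; the last joint's range is limited). The gripper opens to 85 mm and grips with 20 to 120 N. Pads are 22 mm wide; open, the fingers measure 114 mm over their backs; the gripper's body (76 mm by 85 mm) begins 54 mm behind the grasp point. The pads swing forward as they close: fully open they stand 13 mm farther back than shut.
Start: joints at [62.298, 17.653, 93.61, -0, 68.738, -3.994], TCP at [0.251, 0.572, 0.231] pointing down, gripper open.
Joint ranges: [-175.34, 175.34], [-45.06, 112.39], [2.9, 150.54], [-68.45, 248.45], [3.09, 151.38], [-168.51, 168.51]. Speed limits (degrees/s): [159.86, 159.86, 180, 180, 180, 180].

INTERFACE

Orientations are given as a 3x3 rotation matrix whose columns are the frame's x, y, z axes.
In Python, from workcell import readout, vision, bot, nets gives the robot as it stands. The module is installed in compiled form; this text tells all that it offers.
- The arm moves only by the tool servo_tool, never from a script. Its argument "moves" is one flat list of numbers, 4 for each row, row after row: the shift along the tool's x, y, z in m, then the turn about the tool's z in degrees. In form: [dx, dy, dz, spin, dx, dy, dz, spin, ...]. A call has 1 to 12 rows; each row is the pose to reach, as a shift and turn from the pose commanded when the call began, along the tool's axes at that moment; what a row does not reach only later rows make up. A row lasts 1/12 s, in which the tool goes at most 41.7 mm and 7.16 degrees, less where a joint would pass 70% of its speed; a pose out of reach is approached as far as the arm can. A call with a gripper value outside its range is refused whole. "claw" is the closure, from -1 (fully open) to 1 (shut), set as the call begins (left out, the last holds). The fingers move at their own pace and stop on an object; "grip_force" is the grip in N (left out, the last holds). Time passes only in rows, so rows that repeat a pose let the fingers close. It gives the time, the measured TCP pose, the force and the opening at its end, in the units of the state.
- readout.get_obs(): the state, without advancing time (a new reading comes with each control period).
- vision.read_camera(name): name is "scene" or "top" or "wrist"; returns a dict with "pixels" (400x640x3 uint8, red, green, blue), "vertical_fov" (degrees; the focal length in pixels is half the picture's height over the tangent of half this angle, whatever the lens; pixels are square), "cx", "cy" (the principal point, pixels), "T" (4x4, takes a point from camera to world coordinates). Camera axes: x right, y down, z forward; pixel columns grow to the right and rows downward; lengths in m; the calibration is good to about 2 mm. The wrist camera is an equidistant fisheye: a pixel r from the principal point sees the ray r / f radians off the axis. A picture is of the moment at which its call begins. There is no depth.
- bot.hand_in(): hands the job in, once; it reports no verdict.
Trained networks look in the newest picture that a camera, given by its name, has taken for a name from the list of things; names that differ only in an ending like _2 or _b are one class to them, and where a whole thing is asked for, a point or a joint stands for the part that bears it (a point fixed in the world has none). Each returns a list of dicts, best first, with "p" (0 to 1); they miss things now and then, are a little off and sometimes report something else, mostly with a low value. They report only what shows in the picture. A call takes as long as a camera call.
- nets.look_for(camera, target): "location" ([column, row] in pixels, amid what is visible of it).
The state is a dict: "time_s": time; "joint_positions": joint angles; "dq": joint speeds; "effort": joint torques, N m; "position": TCP position; "orientation": TCP orientation; "force": force on the tool from outside, world axes, zero at the start; "ft_torque": the same for the moment, N m; "opening": finger opening in m.
Only numpy, scipy, OpenCV 4.12 (cv2) and the standard library are available. Lean on these libraries where they do the work, as an engineer would, in place of code of your own. Each camera call takes 0.05 s, during which the arm holds its last target. There are 200 camera calls.

TASK

Mount the sanding drum on the upright splined spindle: lower it over the spindle's nose, rock it round under light pressure until the teeth mesh, and slide it fully home onto the shoulder, then let go of it. Never press or twist hard (more than about 6 kg of force would chip the teeth), and leave the other things on the table where they are.

Things in the scene. Friction and masses are not known exactly. Their poses are not given: they have to be found in the camera images.
- drum_center (a point): Loose sanding drum, 0.3 kg, standing upright on the table: brown abrasive cylinder 60 mm in diameter, 60 mm high, with a plain round metal collar 36 mm in diameter and 25 mm high on top (85 mm in all). Grip it by the collar, at any yaw. This point is on its axis half-way up, 42.5 mm above its underside; z is the drum's axis.
- drum_bore (a point): Centre of the drum's open underside. The lowest 14 mm of the bore have six inward teeth, 60 degrees apart, 5.8 mm wide, tips on a 26 mm circle (one points along x); above them the bore is plain, 42 mm wide, to 54 mm from the underside.
- seat (a point): Centre of the flat round shoulder, 68 mm across and 46 mm above the table, of the spindle unit: a grey gearbox (foot 124 x 108 mm) fixed to the table, its motor lying behind. The drum's underside rests on the shoulder when home (drum_center then 42.5 mm above this point). The steel spindle rises from here along z; it is locked and does not turn.
- spline_end (a point): On the spindle's axis, 24 mm above the shoulder: the flat square upper end of its six outward teeth (6 mm wide, 35 mm over the tips, core 24 mm in diameter, from shoulder to here). These axes turn with the gearbox; the angle at which the teeth stand differs every time and is not given by them. While the teeth do not mesh, the drum's underside stands here.
- nose_top (a point): Top of the spindle's toothless nose, 40 mm above the shoulder: 24 mm in diameter up to 30 mm above the shoulder, then tapering to 10 mm at this point. The teeth mesh where outward ones lie mid-way between inward ones, every 60 degrees, with a play of about 4 degrees and 1 mm either side.
- dust_brush: bystander: wooden hand brush lying between the drum and the spindle unit, 202 x 38 x 43 mm, origin under its centre
- primer_can: bystander: grey spray can standing at the back, 65 mm diameter, 170 mm high, origin under its centre
- carton: bystander: small carton at the back, 65 x 100 x 45 mm, origin under its centre
- screw_jar: bystander: white jar with a red lid at the back, 64 mm diameter, 82 mm high, origin under its centre

How it is judged:
By the outcome, as a careful person would: the job done as asked, in the order asked, and still so for the second after the job is handed in, with the robot touching nothing.
It also fails if it takes over 48 s, if anything falls off the work surface, if the arm or the gripper's body presses on something with over 40 N, if the wrist force passes 120 N, or if a joint passes its speed limit or range.

## Working session

There is one attempt and no reset: what is moved stays moved. The work goes in short steps, Python scripts to look and compute and a tool call to move; the robot and the scene stay as the last step left them, time stands still between calls to the robot, and variables do not carry over. Pictures are saved under pics/ and viewed, about 8 in all and at most 12, crops included, and the job is handed in when it is done.

Besides the shell and the picture viewer there is one more tool, called after "Request:" by a JSON object that holds its "op" and its "data", one argument or row to a line. servo_tool: Moves the arm, as the interface text tells. Its arguments: {"type":"object","properties":{"moves":{"type":"array","items":{"type":"number"}},"claw":{"type":"number"},"grip_force":{"type":"number"}},"required":["moves"]}

```bash
mkdir -p pics
cat > h.py <<'E'
import numpy as np, cv2
from workcell import readout, vision, bot, nets
def cam(n):
    c=vision.read_camera(n); c['f']=200/np.tan(np.radians(c['vertical_fov'])/2); c['n']=n; return c
def save(c,name): cv2.imwrite('pics/'+name, c['pixels'][:,:,::-1])
def ray(c,uv):
    x,y=(uv[0]-c['cx'])/c['f'],(uv[1]-c['cy'])/c['f']
    if c['n']=='wrist':
        r=np.hypot(x,y); s=np.sin(r)/r if r>1e-9 else 1; d=np.array([x*s,y*s,np.cos(r)])
    else: d=np.array([x,y,1.])
    return c['T'][:3,3], c['T'][:3,:3]@d
def onz(c,uv,z):
    o,d=ray(c,uv); return o+d*(z-o[2])/d[2]
def proj(c,P):
    p=np.linalg.inv(c['T'])@np.r_[P,1]; x,y,z=p[:3]
    if c['n']=='wrist':
        r=np.hypot(x,y); t=np.arctan2(r,z); k=t/r if r>1e-9 else 0; return np.array([c['cx']+c['f']*k*x,c['cy']+c['f']*k*y])
    return np.array([c['cx']+c['f']*x/z,c['cy']+c['f']*y/z])
E
python3 - <<'E'
from h import *
np.set_printoptions(precision=4,suppress=True)
o=readout.get_obs(); print(o['time_s'],o['position'],o['orientation'],o['force'],o['opening'],bot.grip_depth)
Z={'drum_center':.0425,'drum_bore':0,'seat':.046,'spline_end':.07,'nose_top':.086,'dust_brush':.02,'primer_can':.08,'carton':.02,'screw_jar':.04}
ims=[]
for n in ['scene','top','wrist']:
    c=cam(n); ims.append(c['pixels']); save(c,n+'0.png'); print(n,c['f'],c['cx'],c['cy'],c['T'][:3])
    for t in Z:
        if n!='top' and t in('primer_can','carton','screw_jar'): continue
        for d in nets.look_for(n,t)[:2]: print(n,t,round(d['p'],2),np.array(d['location']),onz(c,d['location'],Z[t]))
E
```

```text
0.0 [0.2509 0.5715 0.23  ] [[-0.9156  0.4021 -0.0011]
 [ 0.4021  0.9156 -0.0021]
 [ 0.0002 -0.0023 -1.    ]] [ 0.4568 -0.1913 -0.0461] 0.08501599975702072 0.0187
scene 492.2641215486278 318.248769996157 201.36619726595177 [[ 0.8833 -0.3183  0.3442  0.3006]
 [-0.4684 -0.5683  0.6765 -0.5887]
 [-0.0197 -0.7588 -0.651   0.6641]]
scene drum_center 0.58 [275.9 209.1] [0.548  0.0768 0.0425]
scene drum_bore 0.8 [278.2 206.3] [0.5726 0.1279 0.    ]
scene drum_bore 0.52 [339.9 159.3] [0.7647 0.2083 0.    ]
scene seat 0.6 [291.1 329.8] [ 0.4554 -0.1847  0.046 ]
scene spline_end 0.56 [288.8 329.5] [ 0.4467 -0.1984  0.07  ]
scene nose_top 0.92 [293.9 328.1] [ 0.45   -0.2102  0.086 ]
scene nose_top 0.27 [278. 254.] [ 0.4888 -0.0711  0.086 ]
scene dust_brush 0.64 [274.3 252. ] [ 0.5065 -0.0043  0.02  ]
top 428.3134501851892 310.56696274345984 196.00487568469967 [[-0.0283 -0.9986  0.0455  0.5515]
 [-0.9994  0.0273 -0.0225 -0.0061]
 [ 0.0213 -0.0461 -0.9987  1.0213]]
top drum_bore 0.78 [258.3 216.7] [0.5522 0.0964 0.    ]
top seat 0.57 [360.5 251. ] [ 0.4678 -0.138   0.046 ]
top spline_end 0.92 [365
[... 209 characters left out ...]
 ]
top primer_can 0.91 [298.5 129.2] [ 0.7432 -0.0048  0.08  ]
top carton 0.75 [377.8 136.9] [ 0.7326 -0.1915  0.02  ]
top screw_jar 0.93 [224.7 135.4] [0.741  0.1652 0.04  ]
wrist 309.70691628693146 318.88046058476294 199.343778404872 [[ 0.4031  0.8764  0.2636  0.1834]
 [ 0.9152 -0.3859 -0.1163  0.6008]
 [-0.0002  0.2881 -0.9576  0.3743]]
wrist drum_center 0.74 [162.1 394.1] [0.5105 0.1282 0.0425]
wrist drum_center 0.31 [ 65.4 359.2] [ 0.3855 -0.0945  0.0425]
wrist drum_bore 0.76 [162.9 391. ] [0.5429 0.0791 0.    ]
wrist seat 0.67 [ 65.8 359. ] [ 0.3831 -0.0846  0.046 ]
wrist spline_end 0.49 [ 66.9 361.7] [ 0.3754 -0.0393  0.07  ]
wrist nose_top 0.67 [ 62.5 361. ] [ 0.362  -0.0213  0.086 ]
```

Run:
```python
import cv2,numpy as np
t=cv2.imread('pics/top0.png')[170:300,220:420]; s=cv2.imread('pics/scene0.png')[160:400,180:420]
t=cv2.resize(t,None,fx=4,fy=4,interpolation=cv2.INTER_CUBIC); cv2.imwrite('pics/topc.png',t)
cv2.imwrite('pics/scenec.png',cv2.resize(s,None,fx=2.5,fy=2.5,interpolation=cv2.INTER_CUBIC))
```

```text
(no output)
```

View pics/topc.png

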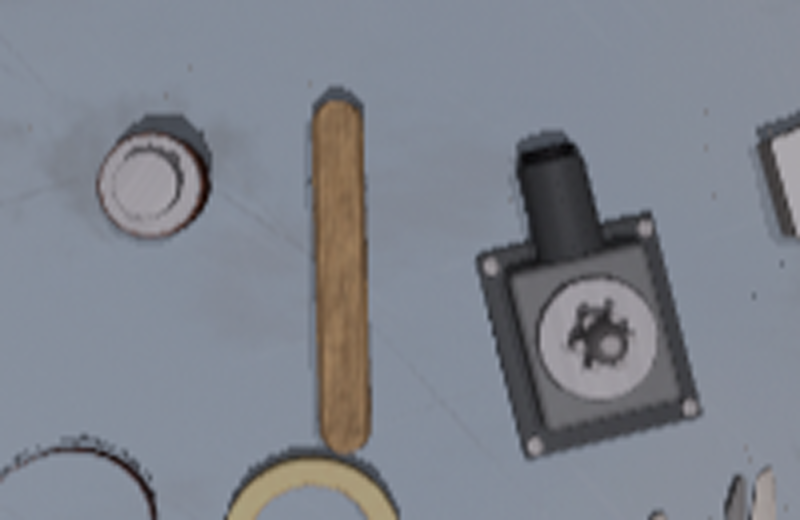

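View pics/scenec.png

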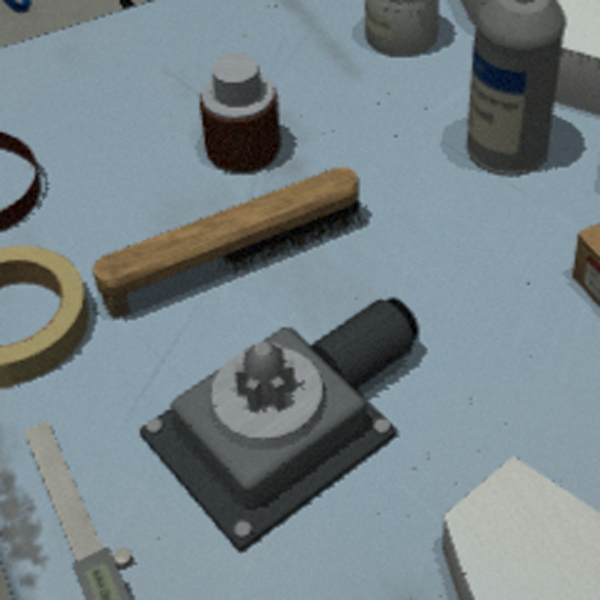

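Run:
```python
from h import *
np.set_printoptions(precision=4,suppress=True)
t=cam('top');s=cam('scene')
def tri(a,b):
    (o1,d1),(o2,d2)=ray(t,a),ray(s,b); k=np.linalg.lstsq(np.c_[d1,-d2],o2-o1,rcond=None)[0]
    p,q=o1+k[0]*d1,o2+k[1]*d2; return (p+q)/2,np.linalg.norm(p-q)
T=lambda x,y:(220+x/4,170+y/4); S=lambda x,y:(180+x/2.5,160+y/2.5)
for n,a,b,z in [('nose',T(610,345),S(264,350),.086),('shoulder',T(598,338),S(268,391),.046),('collar',T(145,184),S(237,69),.085)]:
    print(n,tri(a,b),onz(t,a,z),onz(s,b,z))
print('abrasive top from top',onz(t,T(152,186),.06), 'brush ends',onz(t,T(337,105),.043),onz(t,T(346,448),.043))
o=readout.get_obs();print(o['position'])
R=o['orientation'];print(np.array(R).T@(np.array([.556,.099,.2])-o['position']))
```

```text
nose (array([ 0.4599, -0.1591,  0.0846]), np.float64(0.0021755318220398343)) [ 0.459  -0.1584  0.086 ] [ 0.4605 -0.1606  0.086 ]
shoulder (array([ 0.46  , -0.1588,  0.0445]), np.float64(0.0019807698536169985)) [ 0.4593 -0.1582  0.046 ] [ 0.4606 -0.1602  0.046 ]
collar (array([0.5548, 0.0923, 0.0817]), np.float64(0.002075704789894851)) [0.5538 0.0923 0.085 ] [0.5542 0.0879 0.085 ]
abrasive top from top [0.5526 0.0911 0.06  ] brush ends [ 0.5959 -0.0137  0.043 ] [ 0.4014 -0.0134  0.043 ]
[0.2513 0.5723 0.2313]
[-0.4693 -0.3108  0.0313]
```

Request:
{"op": "servo_tool", "data": {
  "moves": [-0.04, -0.027, 0.005, 5, -0.08, -0.054, 0.01, 10, -0.12, -0.08, 0.015, 15, -0.157, -0.106, 0.02, 20, -0.196, -0.133, 0.025, 25, -0.235, -0.16, 0.03, 30, -0.274, -0.186, 0.035, 35, -0.313, -0.213, 0.04, 40, -0.353, -0.24, 0.045, 45, -0.392, -0.266, 0.05, 50, -0.431, -0.293, 0.055, 55, -0.47, -0.319, 0.06, 55],
  "claw": -1,
  "grip_force": 40
}}

```text
time_s: 2.3
position: [0.5165, 0.1492, 0.179]
orientation: [[-0.193, 0.981, 0.001], [0.981, 0.193, 0.0], [0.0, 0.001, -1.0]]
force: [1.5, 1.0, 0.2]
opening: 0.0855
```

Request:
{"op": "servo_tool", "data": {
  "moves": [0, 0, 0, 0, 0, 0, 0, 0]
}}

```text
time_s: 2.47
position: [0.5165, 0.149, 0.1786]
orientation: [[-0.191, 0.982, -0.0], [0.982, 0.191, 0.0], [0.0, -0.0, -1.0]]
force: [-0.8, -0.5, -0.9]
opening: 0.0856
```

Run:
```python
from h import *
np.set_printoptions(precision=4,suppress=True)
c=cam('wrist'); o=readout.get_obs(); print(o['time_s'],o['position'],o['orientation'],o['joint_positions'])
im=c['pixels'].copy()
for z,r in((.085,.018),(.06,.03),(.0,.03)):
    P=np.array([proj(c,[.554+r*np.cos(a),.0915+r*np.sin(a),z]) for a in np.linspace(0,6.28,60)])
    cv2.polylines(im,[np.int32(P*8)],True,(255,0,0),1,cv2.LINE_AA,3)
cv2.imwrite('pics/w1.png',cv2.resize(im[:,:,::-1],(800,500)))
```

```text
2.5167 [0.5157 0.1504 0.1787] [[-0.1934  0.9811 -0.0007]
 [ 0.9811  0.1934  0.0005]
 [ 0.0006 -0.0006 -1.    ]] [ 11.596   11.4001 108.0643   0.0408  60.5719   0.4226]
```

View pics/w1.png

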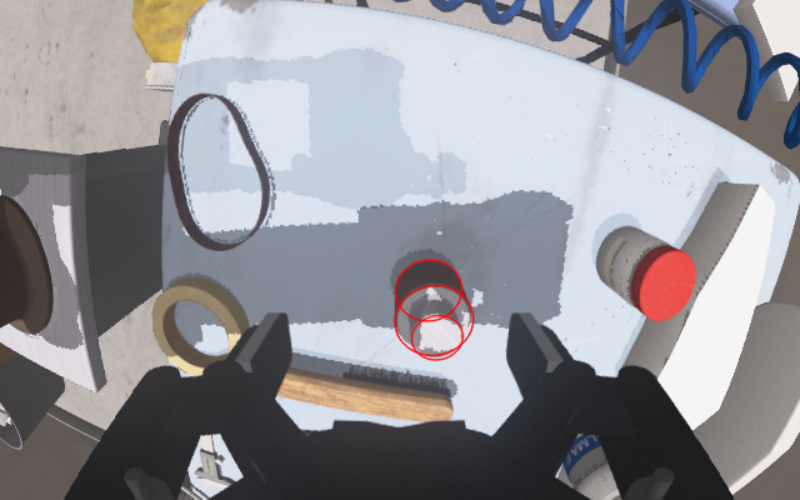

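Request:
{"op": "servo_tool", "data": {
  "moves": [-0.0325, 0.013, 0.02, 0, -0.0647, 0.026, 0.04, 0, -0.0647, 0.026, 0.06, 0, -0.0647, 0.026, 0.08, 0, -0.0647, 0.026, 0.095, 0, -0.0647, 0.026, 0.105, 0, -0.0647, 0.026, 0.113, 0, -0.0647, 0.026, 0.113, 0]
}}

```text
time_s: 3.18
position: [0.5522, 0.0938, 0.0644]
orientation: [[-0.198, 0.98, -0.003], [0.98, 0.198, -0.0], [0.0, -0.003, -1.0]]
force: [-1.1, -1.5, -0.7]
opening: 0.0853
```

Run:
```python
from h import *
np.set_printoptions(precision=4,suppress=True)
c=cam('wrist'); o=readout.get_obs(); print(o['time_s'],o['position'],o['force'])
im=cv2.resize(c['pixels'][200:400,160:480],None,fx=2.5,fy=2.5)
p=lambda z,r:np.array([(proj(c,[.554+r*np.cos(a),.0915+r*np.sin(a),z])-[160,200])*2.5 for a in np.linspace(0,6.28,60)])
for z,r in((.085,.018),(.06,.03)): cv2.polylines(im,[np.int32(p(z,r)*8)],True,(255,0,0),1,cv2.LINE_AA,3)
cv2.imwrite('pics/w2.png',im[:,:,::-1])
```

```text
3.2333 [0.5531 0.0937 0.0654] [0.4374 0.2554 0.258 ]
```

View pics/w2.png

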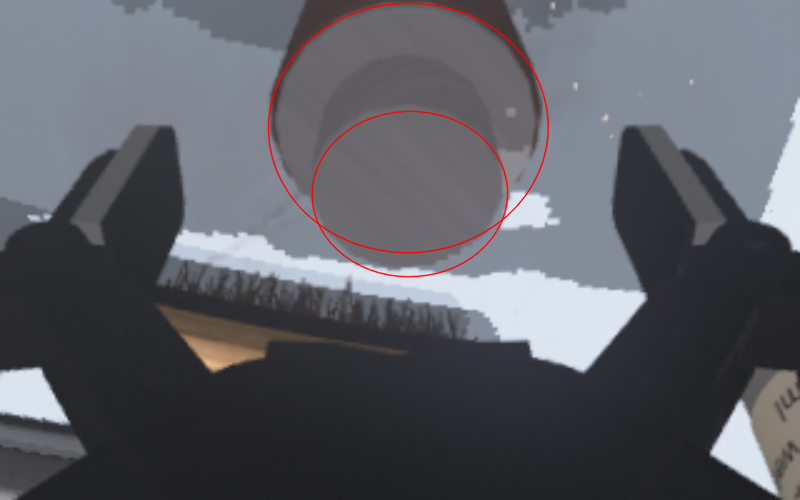

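Request:
{"op": "servo_tool", "data": {
  "moves": [-0.001, 0, 0, 0, -0.001, 0, 0, 0, -0.001, 0, 0, 0, -0.001, 0, 0, 0, -0.001, 0, 0, 0, -0.001, 0, 0, 0, -0.001, 0, 0, 0, -0.001, 0, 0, 0, -0.001, 0, 0, 0, -0.001, 0, 0, 0],
  "claw": 1,
  "grip_force": 60
}}

```text
time_s: 4.07
position: [0.5546, 0.0917, 0.067]
orientation: [[-0.196, 0.981, 0.001], [0.981, 0.196, 0.0], [-0.0, 0.001, -1.0]]
force: [-1.7, -0.4, 5.1]
opening: 0.034
```

Run:
```python
from h import *
np.set_printoptions(precision=4,suppress=True)
c=cam('wrist'); o=readout.get_obs(); print(o['time_s'],o['position'],o['force'],o['opening'])
im=cv2.resize(c['pixels'][200:400,160:480],None,fx=2.5,fy=2.5)
x,y=o['position'][:2]
p=lambda z,r:np.array([(proj(c,[x+r*np.cos(a),y+r*np.sin(a),z])-[160,200])*2.5 for a in np.linspace(0,6.28,60)])
for z,r in((.085,.018),(.06,.03)): cv2.polylines(im,[np.int32(p(z,r)*8)],True,(255,0,0),1,cv2.LINE_AA,3)
cv2.imwrite('pics/w3.png',im[:,:,::-1])
```

```text
4.1167 [0.5546 0.0918 0.067 ] [-1.7682  0.1894  6.2458] 0.03447970703351546
```

View pics/w3.png

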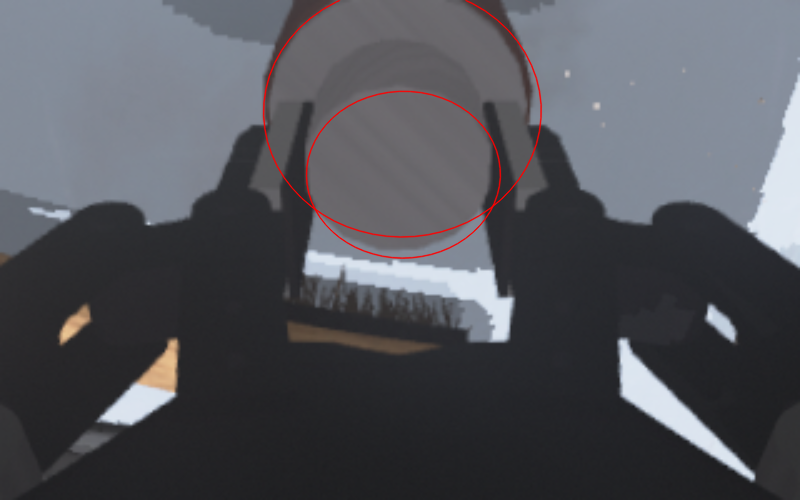

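Request:
{"op": "servo_tool", "data": {
  "moves": [0, 0, -0.01, 0, 0, 0, -0.03, 0, 0, 0, -0.055, 0, 0, 0, -0.08, 0, 0, 0, -0.105, 0, -0.015, -0.009, -0.115, 0, -0.045, -0.028, -0.115, 0, -0.08, -0.05, -0.115, 0, -0.115, -0.072, -0.115, 0, -0.15, -0.094, -0.115, 0, -0.185, -0.115, -0.115, 0, -0.21, -0.131, -0.115, 0]
}}

```text
time_s: 5.12
position: [0.4646, -0.1423, 0.1806]
orientation: [[-0.195, 0.981, -0.001], [0.981, 0.195, -0.001], [-0.001, -0.001, -1.0]]
force: [0.3, -0.5, -3.3]
opening: 0.0335
```

Request:
{"op": "servo_tool", "data": {
  "moves": [0, 0, 0, 0, 0, 0, 0, 0, 0, 0, 0, 0]
}}

```text
time_s: 5.37
position: [0.4662, -0.1396, 0.1806]
orientation: [[-0.195, 0.981, -0.0], [0.981, 0.195, 0.001], [0.001, -0.0, -1.0]]
force: [-0.7, 0.6, -3.3]
opening: 0.0338
```

Run:
```python
from h import *
np.set_printoptions(precision=4,suppress=True)
o=readout.get_obs(); print(o['time_s'],o['position'],o['orientation'],o['force'],o['opening'],o['joint_positions'])
p=np.array(o['position']);R=np.array(o['orientation'])
print('to spindle',R.T@(np.array([.46,-.159,p[2]])-p))
cs={}
for n in('top','scene'):
    c=cam(n); cs[n]=c;im=c['pixels'].copy()
    ax=p+R[:,0]*.001; zc=p[2]-.064+.085-.003
    for z,r in((zc,.018),(zc-.025,.03),(zc-.085,.03)):
        P=np.array([proj(c,[ax[0]+r*np.cos(a),ax[1]+r*np.sin(a),z]) for a in np.linspace(0,6.28,60)])
        cv2.polylines(im,[np.int32(P*8)],True,(255,0,0),1,cv2.LINE_AA,3)
    for z,r in((.086,.005),(.046,.034)):
        P=np.array([proj(c,[.46+r*np.cos(a),-.159+r*np.sin(a),z]) for a in np.linspace(0,6.28,60)])
        cv2.polylines(im,[np.int32(P*8)],True,(0,255,0),1,cv2.LINE_AA,3)
    q=proj(c,ax).astype(int); y0,x0=max(0,q[1]-90),q[0]-80
    cs[n]=cv2.resize(im[y0:y0+200,x0:x0+160],(400,500),interpolation=cv2.INTER_CUBIC)
cv2.imwrite('pics/m4.png',np.hstack([cs['top'],cs['scene']])[:,:,::-1])
```

```text
5.3667 [ 0.4662 -0.1396  0.1806] [[-0.1947  0.9809 -0.0005]
 [ 0.9809  0.1947  0.0009]
 [ 0.001  -0.0003 -1.    ]] [-0.707   0.5553 -3.2743] 0.03379224406408123 [-21.8213   5.7189 114.4237   0.044   59.9011 -33.069 ]
to spindle [-0.0178 -0.0099 -0.    ]
```

View pics/m4.png

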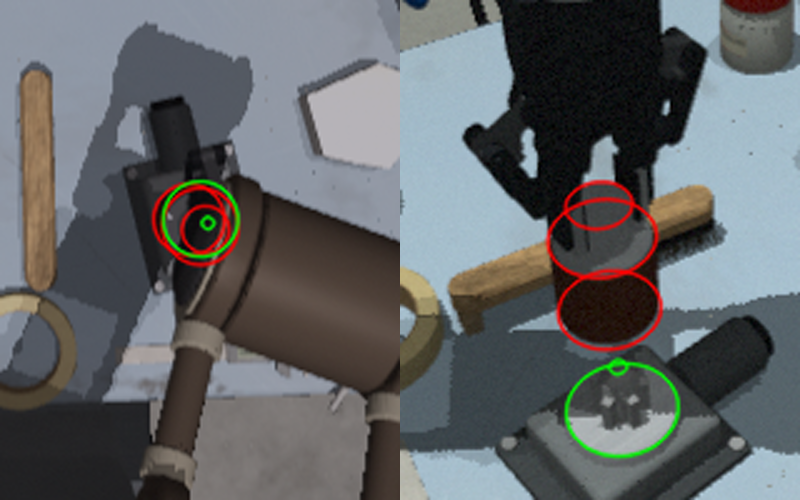

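Request:
{"op": "servo_tool", "data": {
  "moves": [-0.01, -0.005, 0, 0, -0.019, -0.01, 0, 0, -0.019, -0.01, 0.01, 0, -0.019, -0.01, 0.02, 0, -0.019, -0.01, 0.027, 0, -0.019, -0.01, 0.034, 0, -0.019, -0.01, 0.034, 0]
}}

```text
time_s: 6.05
position: [0.4589, -0.1595, 0.1443]
orientation: [[-0.196, 0.981, -0.004], [0.981, 0.196, 0.002], [0.003, -0.004, -1.0]]
force: [-0.4, 0.5, -4.1]
opening: 0.0336
```

Request:
{"op": "servo_tool", "data": {
  "moves": [0, 0, 0.002, 0, 0, 0, 0.003, 0, 0, 0, 0.004, 0, 0, 0, 0.005, 0, 0, 0, 0.005, 0]
}}

```text
time_s: 6.47
position: [0.4606, -0.1604, 0.1419]
orientation: [[-0.196, 0.981, 0.0], [0.981, 0.196, 0.0], [-0.0, 0.0, -1.0]]
force: [0.2, -0.2, -3.4]
opening: 0.0342
```

```bash
cat > st.py <<'E'
from h import *
np.set_printoptions(precision=4,suppress=True)
o=readout.get_obs(); R=np.array(o['orientation']);f=np.array(o['force']);p=np.array(o['position'])
print(o['time_s'],p,'f',f,'ftool',R.T@f,'tq_tool',R.T@np.array(o['ft_torque']),'open',o['opening'],'j6',o['joint_positions'][5],'yaw',np.degrees(np.arctan2(R[1,0],R[0,0])),'tilt',R[:2,2], 'tospin',R.T@(np.array([.46,-.159,p[2]])-p))
E
python3 st.py
```

```text
6.4667 [ 0.4606 -0.1604  0.1419] f [ 0.1936 -0.1785 -3.4398] ftool [-0.2128  0.1542  3.4398] tq_tool [-0.0347  0.0623 -0.0196] open 0.03419814508862099 j6 -35.61460287561467 yaw 101.29268923455378 tilt [0.0002 0.    ] tospin [ 0.0015 -0.0003 -0.    ]
```

Request:
{"op": "servo_tool", "data": {
  "moves": [0, 0, 0.001, 0, 0, 0, 0.002, 0, 0, 0, 0.003, 0, 0, 0, 0.004, 0, 0, 0, 0.005, 0, 0, 0, 0.006, 0, 0, 0, 0.006, 0]
}}

```text
time_s: 7.05
position: [0.4607, -0.1608, 0.1368]
orientation: [[-0.196, 0.981, -0.0], [0.981, 0.196, -0.0], [-0.0, -0.0, -1.0]]
force: [-2.4, 0.4, 4.1]
opening: 0.0339
```

```bash
python3 st.py
```

```text
7.05 [ 0.4607 -0.1608  0.1368] f [-2.4141  0.4316  4.1477] ftool [ 0.8947 -2.2836 -4.1476] tq_tool [0.4583 0.2182 0.0396] open 0.033882175055800476 j6 -35.61811727782323 yaw 101.30547671891425 tilt [-0.0001 -0.0005] tospin [ 0.0019 -0.0004 -0.    ]
```

Request:
{"op": "servo_tool", "data": {
  "moves": [0, -0.0003, 0.0005, 1, 0, -0.0003, 0.001, 2, 0, -0.0003, 0.001, 3, 0, -0.0003, 0.001, 4, 0, -0.0003, 0.001, 5, 0, -0.0003, 0.001, 6],
  "grip_force": 40
}}

```text
time_s: 7.55
position: [0.4611, -0.1608, 0.1367]
orientation: [[-0.091, 0.996, 0.001], [0.996, 0.091, -0.001], [-0.001, 0.001, -1.0]]
force: [-2.8, 1.1, 9.2]
opening: 0.0336
```

```bash
python3 st.py
```

```text
7.55 [ 0.4611 -0.1608  0.1367] f [-2.8196  1.0646  9.219 ] ftool [ 1.3119 -2.6988 -9.2233] tq_tool [ 0.5782  0.4144 -0.064 ] open 0.03361943578594702 j6 -29.588136726971516 yaw 95.24739924536739 tilt [ 0.0013 -0.0005] tospin [ 0.0019 -0.0009 -0.    ]
```

Request:
{"op": "servo_tool", "data": {
  "moves": [0.0002, -0.0004, 0, 1, 0.0002, -0.0004, 0, 2, 0.0002, -0.0004, 0, 3, 0.0002, -0.0004, 0, 4, 0.0002, -0.0004, 0, 5, 0.0002, -0.0004, 0, 6]
}}

```text
time_s: 8.05
position: [0.4609, -0.1607, 0.1368]
orientation: [[0.013, 1.0, 0.002], [1.0, -0.013, -0.001], [-0.001, 0.002, -1.0]]
force: [-2.6, 2.5, 9.2]
opening: 0.034
```

Request:
{"op": "servo_tool", "data": {
  "moves": [0, 0, 0, 0, 0, 0, 0, 0]
}}

```text
time_s: 8.22
position: [0.4609, -0.1607, 0.1368]
orientation: [[0.013, 1.0, 0.002], [1.0, -0.013, -0.001], [-0.001, 0.002, -1.0]]
force: [-3.3, 1.0, 8.6]
opening: 0.034
```

```bash
python3 st.py
```

```text
8.2167 [ 0.4609 -0.1607  0.1368] f [-3.2768  0.9642  8.5809] ftool [ 0.918  -3.2718 -8.5879] tq_tool [ 0.5597  0.2978 -0.0895] open 0.034040923104843884 j6 -23.629954295429865 yaw 89.2813915881982 tilt [ 0.002  -0.0006] tospin [ 0.0016 -0.001  -0.    ]
```

Request:
{"op": "servo_tool", "data": {
  "moves": [0, -0.0003, 0, 1, 0, -0.0005, 0, 2, 0, -0.0005, 0, 3, 0, -0.0005, 0, 4, 0, -0.0005, 0, 5, 0, -0.0005, 0, 6]
}}

```text
time_s: 8.72
position: [0.4605, -0.1607, 0.1368]
orientation: [[0.117, 0.993, 0.002], [0.993, -0.117, -0.001], [-0.0, 0.002, -1.0]]
force: [-1.8, 1.2, 8.4]
opening: 0.034
```

```bash
python3 st.py
```

```text
8.7167 [ 0.4605 -0.1607  0.1368] f [-1.8224  1.1548  8.4098] ftool [ 0.9286 -1.9268 -8.4145] tq_tool [ 0.4753  0.3052 -0.1224] open 0.034044342946693784 j6 -17.62083185387257 yaw 83.25316509135769 tilt [ 0.0021 -0.0007] tospin [ 0.0016 -0.0007 -0.    ]
```

Request:
{"op": "servo_tool", "data": {
  "moves": [0.0002, 0, 0, 1, 0.0003, 0, 0, 2, 0.0003, 0, 0, 3, 0.0003, 0, 0, 4, 0.0003, 0, 0, 5, 0.0003, 0, 0, 6]
}}

```text
time_s: 9.22
position: [0.4602, -0.1605, 0.1368]
orientation: [[0.22, 0.975, 0.001], [0.975, -0.22, -0.001], [-0.001, 0.001, -1.0]]
force: [-3.0, 0.5, 8.8]
opening: 0.0341
```

```bash
python3 st.py
```

```text
9.2167 [ 0.4602 -0.1605  0.1368] f [-3.0034  0.4863  8.7683] ftool [-0.1935 -3.0243 -8.7725] tq_tool [ 0.7271  0.0665 -0.1212] open 0.03405247569018697 j6 -11.588818713245177 yaw 77.27082326954444 tilt [ 0.0012 -0.001 ] tospin [ 0.0014 -0.0005 -0.    ]
```

Request:
{"op": "servo_tool", "data": {
  "moves": [0, -0.0003, 0, 1, 0, -0.0003, 0, 2, 0, -0.0003, 0, 3, 0, -0.0003, 0, 4, 0, -0.0003, 0, 5, 0, -0.0003, 0, 6]
}}

```text
time_s: 9.72
position: [0.46, -0.1604, 0.1367]
orientation: [[0.321, 0.947, 0.001], [0.947, -0.321, -0.001], [-0.0, 0.002, -1.0]]
force: [-2.0, 1.1, 8.5]
opening: 0.0337
```

```bash
python3 st.py
```

```text
9.7167 [ 0.46   -0.1604  0.1367] f [-1.9731  1.1282  8.5094] ftool [ 0.4307 -2.2176 -8.5131] tq_tool [ 0.7118  0.0504 -0.1106] open 0.03368182242334396 j6 -5.592708675098877 yaw 71.26418712370906 tilt [ 0.0013 -0.0009] tospin [ 0.0014 -0.0004 -0.    ]
```

Request:
{"op": "servo_tool", "data": {
  "moves": [0, -0.0002, 0, 1, 0, -0.0002, 0, 2, 0, -0.0002, 0, 3, 0, -0.0002, 0, 4, 0, -0.0002, 0, 5, 0, -0.0002, 0, 6]
}}

```text
time_s: 10.22
position: [0.4597, -0.1603, 0.1365]
orientation: [[0.419, 0.908, 0.001], [0.908, -0.419, -0.001], [-0.0, 0.002, -1.0]]
force: [-2.1, 1.8, 8.2]
opening: 0.0339
```

```bash
python3 st.py
```

```text
10.2167 [ 0.4597 -0.1603  0.1365] f [-2.0664  1.8148  8.1971] ftool [ 0.7825 -2.6236 -8.2013] tq_tool [ 0.7046 -0.0387 -0.1043] open 0.03391543173850593 j6 0.40417121664227 yaw 65.25777824482275 tilt [ 0.0014 -0.0007] tospin [ 0.0013 -0.0003 -0.    ]
```

Request:
{"op": "servo_tool", "data": {
  "moves": [0.0002, -0.0002, 0, 1, 0.0002, -0.0002, 0, 2, 0.0002, -0.0002, 0, 3, 0.0002, -0.0002, 0, 4, 0.0002, -0.0002, 0, 5, 0.0002, -0.0002, 0, 6]
}}

```text
time_s: 10.72
position: [0.4594, -0.16, 0.1359]
orientation: [[0.511, 0.859, 0.001], [0.859, -0.511, -0.001], [-0.0, 0.001, -1.0]]
force: [-1.6, -0.0, 4.1]
opening: 0.034
```

```bash
python3 st.py
```

```text
10.7167 [ 0.4594 -0.16    0.1359] f [-1.5708 -0.0258  4.1024] ftool [-0.8261 -1.3311 -4.1041] tq_tool [ 0.4539 -0.1338 -0.1028] open 0.034024064115951845 j6 6.446637853030032 yaw 59.24189183947315 tilt [ 0.0011 -0.0008] tospin [ 0.0012 -0.     -0.    ]
```

Request:
{"op": "servo_tool", "data": {
  "moves": [0, -0.0002, 0.0005, 1, 0, -0.0002, 0.001, 2, 0, -0.0002, 0.001, 3, 0, -0.0002, 0.001, 3]
}}

```text
time_s: 11.05
position: [0.4581, -0.1593, 0.1329]
orientation: [[0.556, 0.831, -0.001], [0.831, -0.556, 0.001], [-0.0, -0.001, -1.0]]
force: [0.5, -0.1, -3.8]
opening: 0.0341
```

```bash
python3 st.py
```

```text
11.05 [ 0.4581 -0.1593  0.1329] f [ 0.4789 -0.078  -3.8123] ftool [0.2017 0.4459 3.8118] tq_tool [-0.0091 -0.0337 -0.0148] open 0.0340842059062228 j6 9.442306763500447 yaw 56.232100027888805 tilt [-0.001   0.0006] tospin [ 0.0013  0.0014 -0.    ]
```

Request:
{"op": "servo_tool", "data": {
  "moves": [0, 0, 0.001, 1.5, 0, 0, 0.002, 1.5, 0, 0, 0.003, 1.5, 0, 0, 0.004, 1.5, 0, 0, 0.005, 1.5, 0, 0, 0.006, 1.5]
}}

```text
time_s: 11.55
position: [0.4586, -0.1595, 0.1276]
orientation: [[0.576, 0.817, -0.0], [0.817, -0.576, 0.0], [-0.0, -0.0, -1.0]]
force: [0.6, -0.2, -2.3]
opening: 0.0336
```

```bash
python3 st.py
```

```text
11.55 [ 0.4586 -0.1595  0.1276] f [ 0.5762 -0.1877 -2.2737] ftool [0.1788 0.5792 2.2737] tq_tool [-0.0297  0.0059  0.024 ] open 0.03359397160207942 j6 10.878074457731017 yaw 54.80247689010854 tilt [-0.0001  0.    ] tospin [ 0.0013  0.0009 -0.    ]
```

Meshed and sliding freely. Down further.

Request:
{"op": "servo_tool", "data": {
  "moves": [0, 0, 0.0015, 0, 0, 0, 0.003, 0, 0, 0, 0.0045, 0, 0, 0, 0.006, 0, 0, 0, 0.0075, 0, 0, 0, 0.009, 0, 0, 0, 0.01, 0, 0, 0, 0.011, 0, 0, 0, 0.012, 0]
}}

```text
time_s: 12.3
position: [0.4587, -0.1596, 0.1157]
orientation: [[0.577, 0.817, 0.0], [0.817, -0.577, -0.0], [-0.0, 0.0, -1.0]]
force: [-0.6, 1.1, -2.7]
opening: 0.0338
```

```bash
python3 st.py
```

```text
12.3 [ 0.4587 -0.1596  0.1157] f [-0.5696  1.0702 -2.7279] ftool [ 0.5461 -1.0826  2.7278] tq_tool [-0.0144 -0.024   0.0034] open 0.03375632110326978 j6 10.887436990109563 yaw 54.792844006446714 tilt [ 0. -0.] tospin [0.0012 0.0008 0.    ]
```

Request:
{"op": "servo_tool", "data": {
  "moves": [0, 0, 0.0008, 0, 0, 0, 0.0016, 0, 0, 0, 0.0024, 0, 0, 0, 0.0032, 0, 0, 0, 0.004, 0, 0, 0, 0.004, 0, 0, 0, 0.004, 0]
}}

```text
time_s: 12.88
position: [0.4587, -0.1595, 0.113]
orientation: [[0.577, 0.817, -0.0], [0.817, -0.577, 0.0], [0.0, -0.0, -1.0]]
force: [-3.1, 1.9, 6.3]
opening: 0.0339
```

```bash
python3 st.py
```

```text
12.8833 [ 0.4587 -0.1595  0.113 ] f [-3.1336  1.9355  6.2757] ftool [-0.2251 -3.6792 -6.274 ] tq_tool [ 0.5872 -0.0812 -0.0281] open 0.03389265690678667 j6 10.888157880620437 yaw 54.7945012050034 tilt [-0.0004  0.0003] tospin [ 0.0011  0.0008 -0.    ]
```

Request:
{"op": "servo_tool", "data": {
  "moves": [0, 0, -0.001, 0, 0, 0, -0.001, 0]
}}

```text
time_s: 13.05
position: [0.459, -0.1597, 0.113]
orientation: [[0.577, 0.817, 0.001], [0.817, -0.577, -0.0], [0.0, 0.001, -1.0]]
force: [-0.2, 0.7, 0.9]
opening: 0.0339
```

Request:
{"op": "servo_tool", "data": {
  "moves": [0, 0, 0, 0, 0, 0, 0, 0, 0, 0, 0, 0, 0, 0, 0, 0, 0, 0, 0, 0, 0, 0, 0, 0, 0, 0, 0, 0, 0, 0, 0, 0],
  "claw": -1
}}

```text
time_s: 13.72
position: [0.4586, -0.1596, 0.1128]
orientation: [[0.577, 0.817, 0.0], [0.817, -0.577, -0.0], [-0.0, 0.0, -1.0]]
force: [0.5, 0.0, 0.3]
opening: 0.0857
```

Request:
{"op": "servo_tool", "data": {
  "moves": [0, 0, -0.01, 0, 0, 0, -0.03, 0, 0, 0, -0.05, 0, 0, 0, -0.07, 0, 0, 0, -0.09, 0, 0, 0, -0.11, 0, 0, 0, -0.12, 0, 0, 0, -0.12, 0]
}}

```text
time_s: 14.38
position: [0.4606, -0.1604, 0.2362]
orientation: [[0.577, 0.817, 0.006], [0.817, -0.577, -0.003], [0.001, 0.007, -1.0]]
force: [0.5, -0.2, -0.0]
opening: 0.0854
```

```bash
python3 st.py
python3 - <<'E'
from h import *
c=cam('scene'); im=c['pixels'].copy()
for z,r in((.131,.018),(.106,.03),(.046,.03)):
    P=np.array([proj(c,[.46+r*np.cos(a),-.1592+r*np.sin(a),z]) for a in np.linspace(0,6.28,60)])
    cv2.polylines(im,[np.int32(P*8)],True,(0,255,0),1,cv2.LINE_AA,3)
a=np.hstack([x[160:400,200:360] for x in(c['pixels'],im)])
cv2.imwrite('pics/f5.png',cv2.resize(a,(800,600),interpolation=cv2.INTER_CUBIC)[:,:,::-1])
E
```

```text
14.3833 [ 0.4606 -0.1604  0.2362] f [ 0.4683 -0.2077 -0.0079] ftool [0.1003 0.5023 0.0113] tq_tool [-0.0185 -0.0292 -0.0369] open 0.08539699661790892 j6 10.890367075647426 yaw 54.792851654244 tilt [ 0.0061 -0.0028] tospin [ 0.0008 -0.0013 -0.    ]
```

View pics/f5.png

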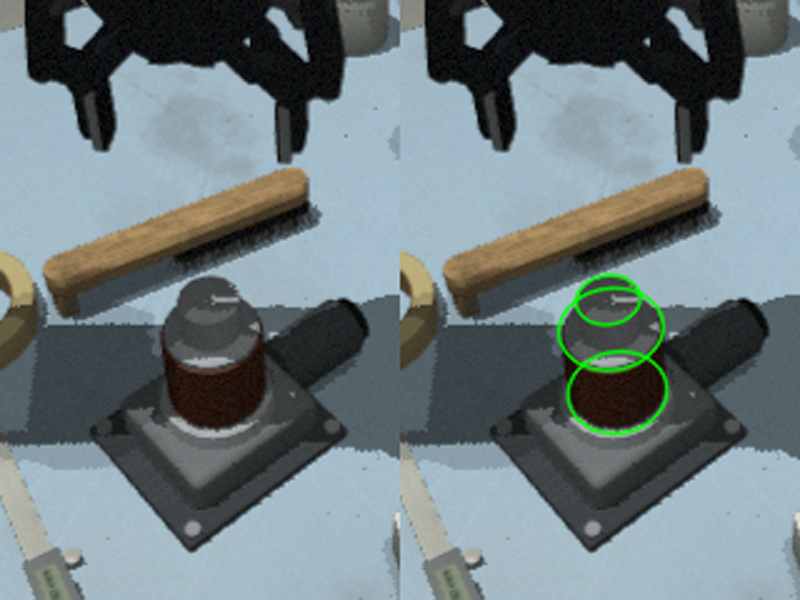

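The picture shows the drum upright on the shoulder. Its base edge is near pixel (215,430) in the left half, the predicted home circles fit to about 1-2 mm, and the gripper is clear.

```bash
python3 -c "
from workcell import bot; print(bot.hand_in())"
```

```text
the job is handed in; nothing more can be done
None
```

The drum is on the spindle, meshed and fully home on the shoulder. I let go of it and handed the job in at about 14.4 s.

- **Grip and approach:** I gripped the drum by its collar, lifted it over the brush and lowered it over the nose. It stopped on the tooth ends, with the tool at z ≈ 0.137.
- **Meshing:** I turned it about 45° in small steps, one way only, with a push of about 8–13 N. It dropped in near a tool yaw of 57°. The twist read no more than about 0.12 N m.
- **Seating:** It slid down freely and stopped at z = 0.113, exactly the 24 mm expected, with a final push of about 9 N. The highest force I read at any point was about 13 N, well under the 6 kg limit.
- **Last checks:** After release the tool force read zero. The scene picture shows the drum upright on the shoulder, within about 1–2 mm of the predicted home outline. The brush looks unmoved in that picture. I took no last picture of the can, carton and jar at the back, but nothing passed near them.
- **Disagreements:**
  - The networks' spindle points were 2–5 cm off and differed between cameras, so I used points read from the pictures; those agreed to about 2 mm.
  - The fingers read 34 mm on the 36 mm collar.
  - While closing, the fingertips pressed lightly on the drum's top edge, about 6 N.

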